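Dial open the miniature display case

ROBOT

A 6-joint arm with a two-finger parallel gripper is mounted at the origin on the work surface. World frame = base frame: x ahead of the robot, y to its left, z up, the work surface at z = 0. Lengths are in m, angles in rad, forces in N, time in s.
With the tool pointing down it reaches from about 0.275 to 0.775 m from the base axis. Payload 14.6 kg.
Tool frame: the origin (TCP) lies at the very end of the fingers, on their centre line; the grasp point (between the pads) lies 19 mm behind it; z points along the fingers, y is the direction in which the jaws open and shut (so a half turn about z gives the same grasp; the last joint's range is limited). The gripper opens to 85 mm and grips with 20 to 120 N. Pads are 22 mm wide; open, the fingers measure 114 mm over their backs; the gripper's body (76 mm by 85 mm) begins 54 mm behind the grasp point. The pads swing forward as they close: fully open they stand 13 mm farther back than shut.
Start: joints at [-1.347, 0.263, -0.048, 1.259, 0, 1.415], TCP at [0.194, -0.488, 0.231] pointing down, gripper open.
Joint ranges: [-2.65, 2.65], [-0.89, 1.7], [-1.18, 1.37], [-2.13, 2.11], [-1.35, 1.29], [-3.14, 3.14]. Speed limits (rad/s): [1.89, 1.89, 2.57, 2.79, 3.14, 3.14].

INTERFACE

Orientations are given as a 3x3 rotation matrix whose columns are the frame's x, y, z axes.
In Python, from cell import read_state, snapshot, get_calibration, close_job gives the robot as it stands.
- The arm moves only by the tool drive_tool, never from a script. Its argument "increments" is one flat list of numbers, 4 for each row, row after row: the shift along the tool's x, y, z in mm, then the turn about the tool's z in degrees. A call has 1 to 10 rows; each row is the pose to reach, as a shift and turn from the pose measured when the call began, along the tool's axes at that moment; what a row does not reach only later rows make up. A row lasts 1/10 s, in which the tool goes at most 50 mm and 8.59 degrees, less where a joint would pass 70% of its speed; a pose out of reach is approached as far as the arm can. A call with a gripper value outside its range is refused whole. "claw" is the closure, from -1 (fully open) to 1 (shut), set as the call begins (left out, the last holds). The fingers move at their own pace and stop on an object; the grip force is fixed at half the most. Time passes only in rows, so rows that repeat a pose let the fingers close. It gives the time, the measured TCP pose, the force and the opening at its end, in the units of the state.
- read_state(): the state, without advancing time (a new reading comes with each control period).
- snapshot(name): name is "scene" or "top"; returns the picture (384x512x3 uint8, blue, green, red); there is no depth.
- get_calibration(name): a dict with "intrinsics" (3x3 intrinsics, pixels), "dist_coeffs" ([k1, k2, p1, p2, k3] as OpenCV has them; the pictures are not rectified), "R" (3x3) and "t" (3): a world point X has camera coordinates R X + t. Camera axes: x right, y down, z forward; pixel columns grow to the right and rows downward; lengths in m; the calibration is good to about 2 mm. A picture is of the moment at which its call begins. get_calibration takes no time and is no camera call.
- close_job(): hands the job in, once; it reports no verdict.
The state is a dict: "clock": time; "qpos": joint angles; "dq": joint speeds; "joint_torque": joint torques, N m; "ee_pos": TCP position; "ee_rot": TCP orientation; "force": force on the tool from outside, world axes, zero at the start; "ft_torque": the same for the moment, N m; "gripper_width": finger opening in m.
Only numpy, scipy, OpenCV 4.12 (cv2) and the standard library are available. Lean on these libraries where they do the work, as an engineer would, in place of code of your own. Each camera call takes 0.05 s, during which the arm holds its last target.

TASK

Unlock the display case and open it: turn the dial right to 5, then left to 95, stopping a moment on each number, then slowly right again, feeling for the place somewhere between about 10 and 20 where the bolt drops and the dial begins to stiffen, and stop there without forcing the lock. Then slide the clear cover fully open towards the robot, let go, and leave the miniatures and tools around it where they are.

Things in the scene. Friction and masses are not known exactly. Their poses are not given: they have to be found in the camera images.
- case: fixed grey display case, 220 x 260 x 40 mm high, origin at its underside's centre; well and clear cover at its +y (left), dial lock on a raised metal plate at its -y (right). Hidden inside: a lock wheel on the dial, and a spring bolt that drops into the wheel's gate and so frees the cover. More than 20 N between wheel and bolt (0.4 N m on the dial), or 25 N from the cover on the bolt, is forcing it
- dial (a joint): dial angle, rad, growing as it turns right (clockwise from above), -0.8 to 1.7; 0 with the white pointer on the red zero tick (case's +x). Numbers 0 to 100 run clockwise round one turn: a tick every 5 (18 deg, 0.314 rad): 5 = 0.314, 10 = 0.628, 20 = 1.257, 95 = -0.314. Turns with under 0.1 N m and stays where left. The hidden gate differs every time
- dial_grip (a point): centre of the dial's grip bar, on the dial's axis, 11 mm below its top; bar 52 mm along this point's x (the pointer), 12 mm along y, 34 mm high, on a 62 mm disc 23 mm below this point. Once the bolt has dropped, the dial turns freely for some 0.1 rad, then a springy wall is met somewhere at 0.60 to 1.27 rad: torque climbs about 6 N m per rad while the bar still follows the hand
- cover (a joint): travel of the clear acrylic sliding cover in m: 0 shut over the well, 0.095 fully open at its end stop, moving towards the case's -x (towards the robot). About 1.2 N of friction; blocked after about 1.5 mm while the bolt has not dropped
- cover_handle (a point): point in the cover's brass handle bar, 10 mm below its top, above the cover's centre; the bar is 12 mm thick along the case's x, 45 mm long along its y, 33 mm high; the cover's clear top (107 x 134 x 5 mm) lies 23 mm below this point. Site axes are the case's axes
- writing_desk: loose miniature walnut writing desk, 50 x 100 x 70 mm, origin under its centre; bystander
- teapot: loose silver teapot miniature, 60 mm long, 39 mm high, origin under its centre; bystander
- vase: loose blue ceramic vase, 46 mm across, 66 mm high, origin under its centre; bystander
- varnish_jar: loose amber jar with black cap, 40 mm across, 50 mm high, origin under its centre; bystander
- pin_vise: loose steel pin vise (small hand drill), about 95 mm long, 18 mm wide, lying along its x, origin under it; bystander
- sanding_block: loose cork sanding block, 70 x 35 x 22 mm, origin under its centre; bystander

How it is judged:
By the outcome, as a careful person would: the job done as asked, in the order asked, and still so for the second after the job is handed in, with the robot touching nothing.
It also fails if it takes over 72 s, if anything falls off the work surface, if the arm or the gripper's body presses on something with over 40 N, if the wrist force passes 120 N, or if a joint passes its speed limit or range.

## Working session

There is one attempt and no reset: what is moved stays moved. The work goes in short steps, Python scripts to look and compute and a tool call to move; the robot and the scene stay as the last step left them, time stands still between calls to the robot, and variables do not carry over. Pictures are saved under pics/ and viewed, and the job is handed in when it is done.

Besides the shell and the picture viewer there is one more tool, called as a command line: name --argument value ..., lists and objects as JSON in quotes. drive_tool: Moves the arm, as the interface text tells. Its arguments: {"type":"object","properties":{"increments":{"type":"array","items":{"type":"number"}},"claw":{"type":"number"}},"required":["increments"]}

```bash
ls; mkdir -p pics
python3 - <<'E'
from cell import *
import cv2,numpy as np
for n in("scene","top"):
    cv2.imwrite(f"pics/{n}0.png",snapshot(n)); c=get_calibration(n); print(n,c)
s=read_state(); print({k:np.round(v,4).tolist() for k,v in s.items()})
E
```

```text
pics
scene {'intrinsics': array([[412.72445128,   0.        , 255.25539038],
       [  0.        , 412.72445128, 194.85211944],
       [  0.        ,   0.        ,   1.        ]]), 'dist_coeffs': array([-0.11958779,  0.        ,  0.        ,  0.        ,  0.        ]), 'R': array([[ 0.00469844,  0.99990476,  0.0129769 ],
       [ 0.57896476,  0.00786077, -0.81531467],
       [-0.81533903,  0.01134388, -0.57887268]]), 't': array([-0.04741721, -0.31257694,  1.4848403 ])}
top {'intrinsics': array([[392.04023552,   0.        , 259.85508989],
       [  0.        , 392.04023552, 192.97207734],
       [  0.        ,   0.        ,   1.        ]]), 'dist_coeffs': array([0.03436196, 0.        , 0.        , 0.        , 0.        ]), 'R': array([[-0.01236865, -0.99985274, -0.01189627],
       [-0.98156418,  0.01441004, -0.19058888],
       [ 0.19073223,  0.00931963, -0.98159786]]), 't': array([0.03904362, 0.60859648, 0.74892634])}
{'clock': 0.1, 'qpos': [-1.3473, 0.2635, -0.0489, 1.2594, 0.0, 1.4155], 'dq': [-0.0, -0.0023, 0.0005, 0.0016, 0.001, -0.0012], 'joint_torque': [0.0034, -63.8582, 38.5061, 0.0101, -0.0, -0.0], 'ee_pos': [0.1941, -0.4875, 0.2309], 'ee_rot': [[0.9291, 0.3699, -0.0002], [0.3699, -0.9291, 0.001], [0.0002, -0.001, -1.0]], 'force': [-0.0733, 0.2528, -0.1717], 'ft_torque': [0.035, 0.0074, -0.054], 'gripper_width': 0.0854}
```

View pics/scene0.png

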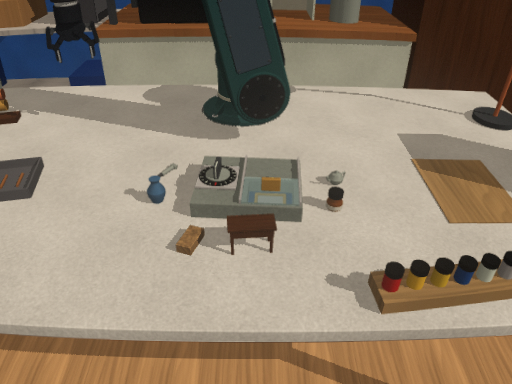

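View pics/top0.png

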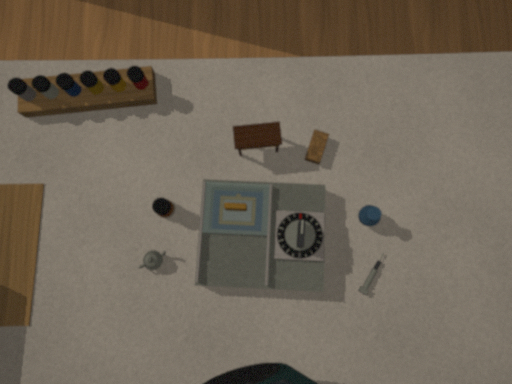

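Run:
```python
import cv2
i=cv2.imread("pics/top0.png"); cv2.imwrite("pics/topcrop.png",cv2.resize(i[100:300,180:440],None,fx=3,fy=3,interpolation=cv2.INTER_CUBIC))
i=cv2.imread("pics/scene0.png"); cv2.imwrite("pics/scenecrop.png",cv2.resize(i[150:350,130:390],None,fx=3,fy=3,interpolation=cv2.INTER_CUBIC))
```

```text
(no output)
```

View pics/topcrop.png

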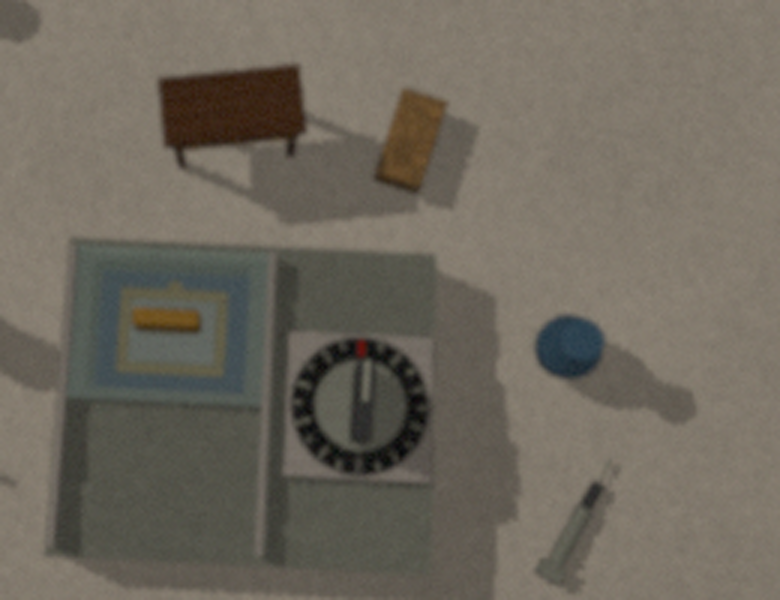

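View pics/scenecrop.png

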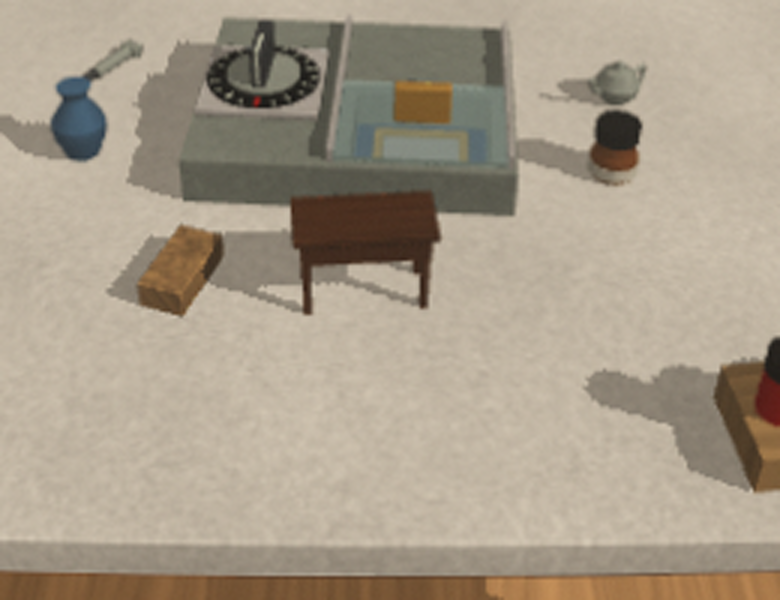

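The top view shows the case with the dial ring near pixel (300,235), its red tick at (300,216) and the brass handle at (235,207). The scene view shows the dial near (218,175) and the handle near (271,184). Next I'll measure them.

```bash
cat > h.py <<'E'
import cv2,numpy as np
from cell import *
C={n:get_calibration(n) for n in("scene","top")}
def ray(n,p):
    c=C[n]; u=cv2.undistortPoints(np.array([[p]],float),c['intrinsics'],c['dist_coeffs'])[0,0]
    R=np.array(c['R']);t=np.array(c['t']); d=R.T@np.array([u[0],u[1],1]); return -R.T@t,d/np.linalg.norm(d)
def onz(n,p,z):
    o,d=ray(n,p); return o+d*(z-o[2])/d[2]
def tri(p1,p2):
    o1,d1=ray("scene",p1);o2,d2=ray("top",p2)
    A=np.c_[d1,-d2]; s=np.linalg.lstsq(A,o2-o1,rcond=None)[0]
    a=o1+s[0]*d1;b=o2+s[1]*d2; return (a+b)/2,np.linalg.norm(a-b)
E
python3 - <<'E'
from h import *
for n,box in(("top",(200,195,270,225)),("scene",(255,170,290,200))):
    im=cv2.imread(f"pics/{n}0.png"); x0,y0,x1,y1=box; h=cv2.cvtColor(im[y0:y1,x0:x1],cv2.COLOR_BGR2HSV)
    m=cv2.inRange(h,(10,140,80),(25,255,255)); 
    cs=cv2.findContours(m,cv2.RETR_EXTERNAL,cv2.CHAIN_APPROX_NONE)[0]; c=max(cs,key=cv2.contourArea)
    print(n,cv2.minAreaRect(c),cv2.boundingRect(c),(x0,y0))
for n,box in(("top",(272,205,330,265)),("scene",(195,160,240,190))):
    im=cv2.imread(f"pics/{n}0.png"); x0,y0,x1,y1=box; g=im[y0:y1,x0:x1].max(2)
    m=(g<55).astype(np.uint8)*255
    cs=cv2.findContours(m,cv2.RETR_EXTERNAL,cv2.CHAIN_APPROX_NONE)[0]
    pts=np.vstack(cs)[:,0]; hull=cv2.convexHull(pts); e=cv2.fitEllipse(hull); print(n,e, (e[0][0]+x0,e[0][1]+y0))
    h=cv2.cvtColor(im[y0:y1,x0:x1],cv2.COLOR_BGR2HSV); r=cv2.inRange(h,(0,150,60),(6,255,255))|cv2.inRange(h,(172,150,60),(180,255,255))
    M=cv2.moments(r); print('red',M['m10']/M['m00']+x0,M['m01']/M['m00']+y0)
f=lambda x,y:(180+x/3-.33,100+y/3-.33)
for nm,p in dict(TL=(72,240),TR=(435,254),BR=(431,572),BL=(48,553),railT=(275,254),plTL=(289,332),plTR=(431,335),plBL=(284,478),plBR=(433,483)).items(): print(nm,f(*p),onz("top",f(*p),.04).round(4))
E
```

```text
top ((35.0, 10.5), (5.0, 20.0), 90.0) (25, 8, 21, 6) (200, 195)
scene ((15.5, 13.5), (17.0, 13.0), 0.0) (7, 7, 18, 14) (255, 170)
top ((27.716615676879883, 30.05907440185547), (43.64790725708008, 45.13481521606445), 125.73352813720703) (299.7166156768799, 235.05907440185547)
red 300.0 216.0
scene ((22.1834716796875, 15.092364311218262), (20.799793243408203, 35.537654876708984), 86.56886291503906) (217.1834716796875, 175.09236431121826)
red 215.25 183.375
TL (203.67, 179.67) [0.6433 0.15   0.04  ]
TR (324.67, 184.33666666666667) [ 0.6293 -0.1061  0.04  ]
BR (323.33666666666664, 290.33666666666664) [ 0.4123 -0.0937  0.04  ]
BL (195.67, 284.0033333333334) [0.4276 0.1627 0.04  ]
railT (271.3366666666667, 184.33666666666667) [0.631  0.0065 0.04  ]
plTL (276.00333333333333, 210.33666666666667) [ 0.5753 -0.0023  0.04  ]
plTR (323.33666666666664, 211.33666666666667) [ 0.5718 -0.1008  0.04  ]
plBL (274.3366666666667, 259.0033333333334) [0.4751 0.0032 0.04  ]
plBR (324.0033333333334, 260.67) [ 0.4706 -0.0977  0.04  ]
```

Run:
```python
from h import *
print('cams',ray("top",(0,0))[0],ray("scene",(0,0))[0])
print('ring',tri((217.18,175.09),(299.72,235.06)))
print('red',tri((215.25,183.4),(300,216)))
# handle top-face ctr: scene top edge of bar; 
for n,box,k in(("top",(220,198,252,216),24),("scene",(258,172,286,196),24)):
    im=cv2.imread(f"pics/{n}0.png"); x0,y0,x1,y1=box
    cv2.imwrite(f"pics/h_{n}.png",cv2.resize(im[y0:y1,x0:x1],None,fx=k,fy=k,interpolation=cv2.INTER_NEAREST))
for n,box,k in(("top",(272,205,330,265),10),("scene",(190,150,245,195),12)):
    im=cv2.imread(f"pics/{n}0.png"); x0,y0,x1,y1=box
    cv2.imwrite(f"pics/d_{n}.png",cv2.resize(im[y0:y1,x0:x1],None,fx=k,fy=k,interpolation=cv2.INTER_CUBIC))
for z in(.045,.05,.055,.06): print(z,onz("top",(299.72,235.06),z),onz("scene",(217.18,175.09),z))
for z in(.06,.07,.08): print(z,onz("top",(235,205.5),z))
```

```text
cams [0.45501502 0.02328826 0.85160068] [1.39184207 0.03302595 0.60530025]
ring (array([ 0.52249698, -0.05013878,  0.04771261]), np.float64(0.0014499082623656218))
red (array([ 0.56153099, -0.05194041,  0.04881325]), np.float64(0.0015728968180359658))
0.045 [ 0.52269257 -0.04965666  0.045     ] [ 0.5181885 -0.0512784  0.045    ]
0.05 [ 0.52227305 -0.04920449  0.05      ] [ 0.5259848  -0.05052609  0.05      ]
0.055 [ 0.52185353 -0.04875231  0.055     ] [ 0.5337811  -0.04977377  0.055     ]
0.06 [ 0.521434   -0.04830014  0.06      ] [ 0.5415774  -0.04902146  0.06      ]
0.06 [0.58347246 0.08196777 0.06      ]
0.07 [0.5818497 0.0812265 0.07     ]
0.08 [0.58022695 0.08048522 0.08      ]
```

View pics/d_top.png

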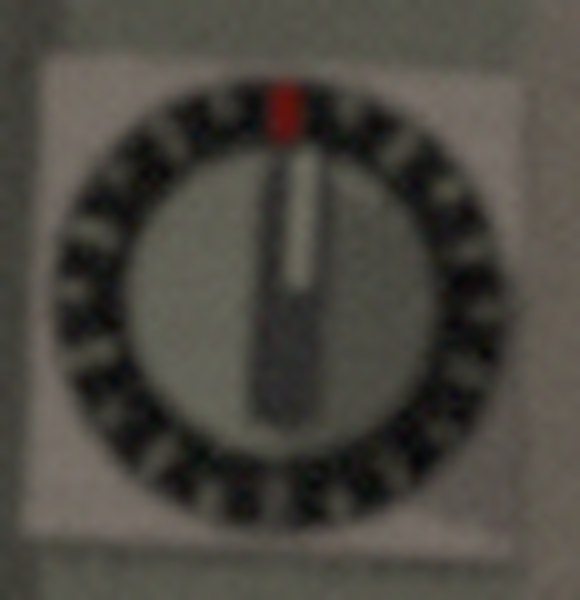

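View pics/d_scene.png

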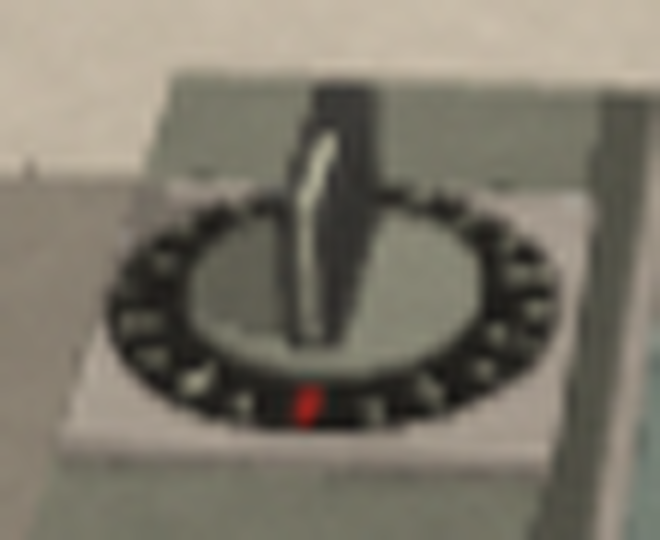

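View pics/h_scene.png

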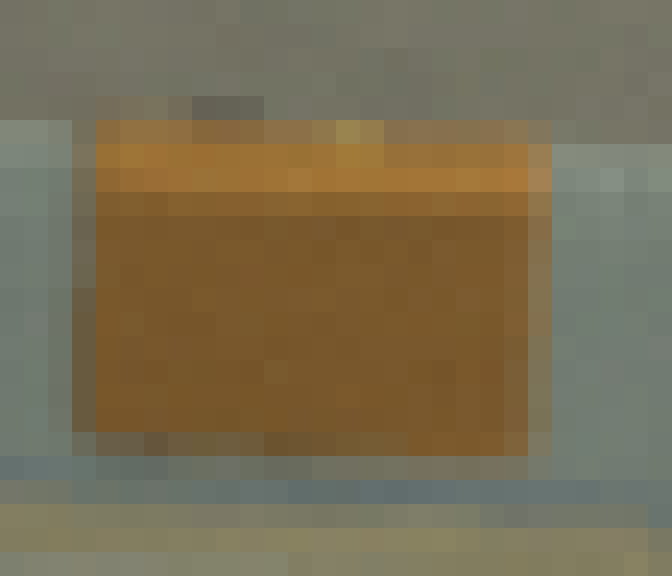

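View pics/h_top.png

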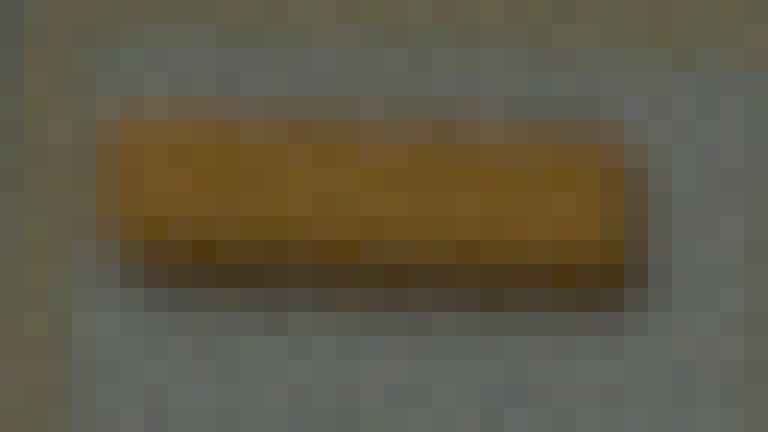

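Run:
```python
from h import *
print('far',tri((218.5,157),(300.2,247.3)))
print('near',tri((216.3,160.8),(301.4,219.7)))
print('handle',tri((271.0,178.2),(234.8,204.9)))
for s,t in(((262,180),(224,208)),((280.5,180),(246,208))): print(tri(s,t))
```

```text
far (array([ 0.49578216, -0.04714202,  0.08437669]), np.float64(0.0017704401550517489))
near (array([ 0.54704895, -0.04875344,  0.10376544]), np.float64(0.0005043680145200551))
handle (array([0.58171437, 0.0807767 , 0.07832102]), np.float64(0.0004642264701269218))
(array([0.57701918, 0.08133248, 0.07252076]), np.float64(0.043470879166095065))
(array([0.57768005, 0.08118717, 0.07040377]), np.float64(0.04436074509543802))
```

Run:
```python
from h import *
print('far',tri((218.3,156.7),(300.2,247.3)))
print('near',tri((215.2,165.8),(301.4,219.7)))
```

```text
far (array([ 0.49575034, -0.04734128,  0.08520159]), np.float64(0.0023166905797155565))
near (array([ 0.54869229, -0.05089385,  0.09078729]), np.float64(0.0022867560795226515))
```

drive_tool --increments '[12,-7,1,-4,35,-21,2,-12,60,-36,3,-20,86,-52,4,-28,112,-68,6,-36,138,-84,7,-44,164,-100,8,-52,190,-116,9,-60,215,-132,10,-68,240,-147,12,-76]'

```text
clock: 1.1
ee_pos: [0.3632, -0.261, 0.2189]
ee_rot: [[-0.14, 0.99, -0.0], [0.99, 0.14, 0.001], [0.001, -0.0, -1.0]]
force: [-0.2, -0.6, -0.4]
gripper_width: 0.0855
```

```bash
cat >> h.py <<'E'
def go(p,yawdeg):
    """print tool-frame shift (mm) and turn (deg) to world p, yaw of tool x"""
    s=read_state(); R=np.array(s['ee_rot']); d=np.array(p)-np.array(s['ee_pos'])
    yaw=np.degrees(np.arctan2(R[1,0],R[0,0])); t=-((yawdeg-yaw+180)%360-180)
    print('clk',round(s['clock'],2),'pos',np.round(s['ee_pos'],4),'yaw',round(yaw,2),'shift',np.round(R.T@d*1000,1),'turn',round(t,2),'q6',round(s['qpos'][5],3))
def st():
    s=read_state(); R=np.array(s['ee_rot'])
    print('clk',round(s['clock'],2),'pos',np.round(s['ee_pos'],4),'yaw',round(np.degrees(np.arctan2(R[1,0],R[0,0])),2),'F',np.round(s['force'],2),'T',np.round(s['ft_torque'],3),'w',round(s['gripper_width'],4),'q',np.round(s['qpos'],3))
E
python3 -c "
from h import *
go((.522,-.049,.19),176.8);st()
for z in (.085,.088): print(onz('top',(300.8,233.5),z))"
```

```text
clk 1.1 pos [ 0.3632 -0.261   0.2189] yaw 98.03 shift [187.7 186.9  29.1] turn -78.77 q6 0.625
clk 1.1 pos [ 0.3632 -0.261   0.2189] yaw 98.03 F [-0.19 -0.56 -0.44] T [ 0.003 -0.028  0.036] w 0.0855 q [-8.060e-01  1.360e-01 -2.500e-01  1.186e+00  1.000e-03  6.250e-01]
[ 0.52234055 -0.04823857  0.085     ]
[ 0.52207708 -0.04795866  0.088     ]
```

drive_tool --increments '[19,19,3,-8,38,38,6,-16,57,57,9,-24,76,76,12,-32,95,95,15,-40,116,116,18,-48,140,140,22,-56,162,162,25,-64,178,178,28,-72,188,187,29,-78.8]'

```text
clock: 2.1
ee_pos: [0.5227, -0.0472, 0.1894]
ee_rot: [[-0.999, 0.048, -0.001], [0.048, 0.999, 0.001], [0.001, 0.001, -1.0]]
force: [-0.5, -0.4, -1.1]
gripper_width: 0.0853
```

```bash
python3 -c "
from h import *
go((.522,-.049,.062),176.8);st()"
```

```text
clk 2.1 pos [ 0.5227 -0.0472  0.1894] yaw 177.23 shift [  0.4  -2.  127.4] turn 0.43 q6 -0.198
clk 2.1 pos [ 0.5227 -0.0472  0.1894] yaw 177.23 F [-0.5  -0.37 -1.15] T [-0.066  0.059  0.026] w 0.0853 q [-2.460e-01  2.800e-01 -1.390e-01  1.153e+00  1.000e-03 -1.980e-01]
```

drive_tool --increments '[0,-1,8,0,0,-2,28,0.4,0,-2,50,0.4,0,-2,72,0.4,0,-2,92,0.4,0,-2,104,0.4,0,-2,113,0.4,0,-2,119,0.4,0,-2,122,0.4,0,-2,122,0.4]' --claw 0.2

```text
clock: 3.1
ee_pos: [0.5223, -0.0491, 0.0674]
ee_rot: [[-0.998, 0.056, -0.001], [0.056, 0.998, 0.001], [0.001, 0.001, -1.0]]
force: [0.1, -0.0, 0.7]
gripper_width: 0.0343
```

Run:
```python
from h import *
go((.522,-.049,.062),176.8);st()
for n in C:
    cv2.imwrite(f"pics/{n}1.png",snapshot(n))
a=cv2.imread("pics/scene1.png")[130:210,170:290];b=cv2.imread("pics/top1.png")[180:280,240:360]
cv2.imwrite("pics/m1.png",np.vstack([cv2.resize(a,(600,400)),]));
```

```text
clk 3.1 pos [ 0.5223 -0.0491  0.0674] yaw 176.79 shift [0.3 0.1 5.4] turn -0.01 q6 -0.194
clk 3.1 pos [ 0.5223 -0.0491  0.0674] yaw 176.79 F [ 0.08 -0.01  0.71] T [-0.002 -0.043 -0.009] w 0.0343 q [-0.25   0.37  -0.363  0.84   0.001 -0.194]
```

View pics/m1.png

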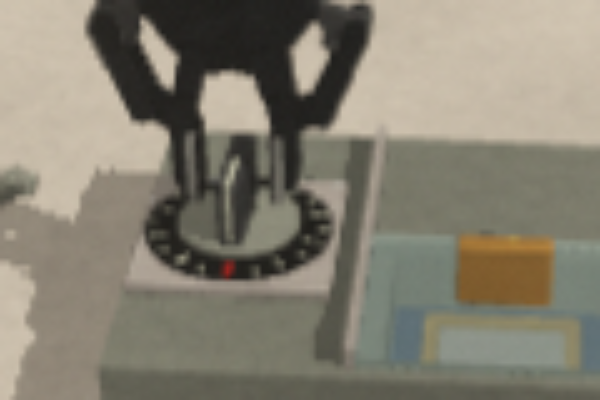

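View pics/top1.png

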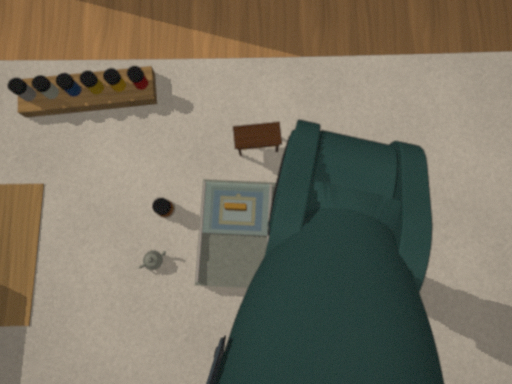

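The fingers straddle the bar, and it sits roughly centred between them (zoomed x≈235 between 192 and 282). I'll close on it.

drive_tool --increments '[0,0,2,0,0,0,2,0,0,0,2,0,0,0,2,0,0,0,2,0]' --claw 1

```text
clock: 3.7
ee_pos: [0.523, -0.0494, 0.0661]
ee_rot: [[-0.998, 0.056, 0.0], [0.056, 0.998, 0.001], [-0.0, 0.001, -1.0]]
force: [-0.6, -4.6, 4.8]
gripper_width: 0.0108
```

```bash
python3 -c "
from h import *
st()"
```

```text
clk 3.7 pos [ 0.523  -0.0494  0.0661] yaw 176.81 F [-0.61 -4.65  4.77] T [-1.071 -0.031 -0.026] w 0.0108 q [-0.25   0.371 -0.365  0.835  0.001 -0.194]
```

drive_tool --increments '[0,0,0,1,0,0,0,3.5,0,0,0,6,0,0,0,8.5,0,0,0,11,0,0,0,13.5,0,0,0,16,0,0,0,17.5,0,0,0,18,0,0,0,18]'

```text
clock: 4.7
ee_pos: [0.523, -0.0494, 0.0662]
ee_rot: [[-0.932, 0.361, 0.0], [0.361, 0.932, 0.001], [0.0, 0.001, -1.0]]
force: [0.5, -1.9, 2.6]
gripper_width: 0.0105
```

```bash
python3 -c "
from h import *
st()"
```

```text
clk 4.7 pos [ 0.523  -0.0494  0.0662] yaw 158.82 F [ 0.47 -1.94  2.56] T [-0.608 -0.065 -0.05 ] w 0.0105 q [-0.25   0.371 -0.365  0.835  0.001  0.12 ]
```

drive_tool --increments '[0,0,0,0,0,0,0,0,0,0,0,0,0,0,0,0,0,0,0,0,0,0,0,0,0,0,0,0,0,0,0,0]'

```text
clock: 5.5
ee_pos: [0.523, -0.0494, 0.0661]
ee_rot: [[-0.932, 0.361, 0.0], [0.361, 0.932, 0.001], [0.0, 0.001, -1.0]]
force: [0.1, -2.6, 1.7]
gripper_width: 0.0107
```

Run:
```python
from h import *
st()
cv2.imwrite("pics/s2.png",cv2.resize(snapshot("scene")[140:200,185:255],(770,600)[:2] and (770,600),interpolation=cv2.INTER_CUBIC))
```

```text
clk 5.5 pos [ 0.523  -0.0494  0.0661] yaw 158.82 F [ 0.05 -2.65  1.68] T [-0.645 -0.065  0.073] w 0.0107 q [-0.25   0.371 -0.365  0.835  0.001  0.12 ]
```

View pics/s2.png

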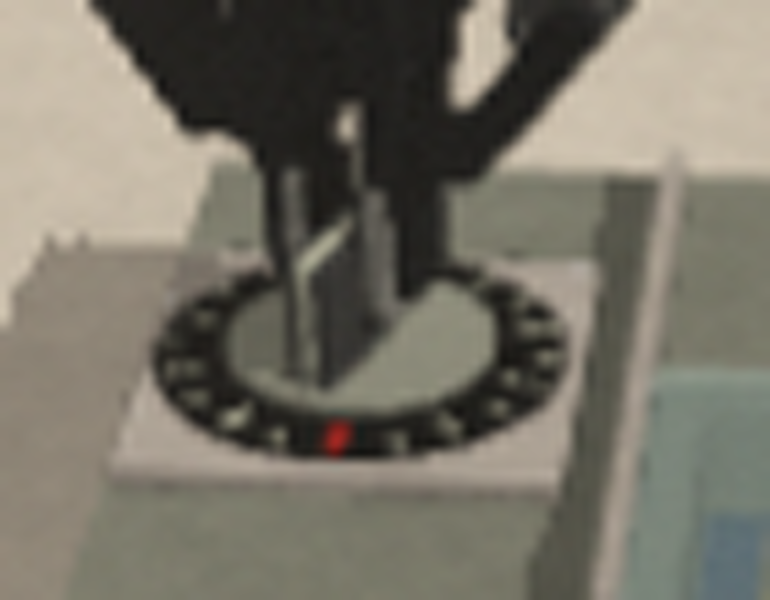

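The pointer foot is at (300,380), in line with the first tick right of zero at (278,437), so the dial reads 5. Now left to 95.

drive_tool --increments '[0,0,0,-2,0,0,0,-6,0,0,0,-10.5,0,0,0,-15,0,0,0,-19.5,0,0,0,-24,0,0,0,-28.5,0,0,0,-32.5,0,0,0,-35,0,0,0,-36]'

```text
clock: 6.55
ee_pos: [0.5229, -0.0496, 0.0661]
ee_rot: [[-0.966, -0.257, -0.0], [-0.257, 0.966, 0.0], [-0.0, 0.0, -1.0]]
force: [-0.3, -4.8, 2.1]
gripper_width: 0.0103
```

drive_tool --increments '[0,0,0,0,0,0,0,0]'

```text
clock: 6.75
ee_pos: [0.5229, -0.0496, 0.0661]
ee_rot: [[-0.967, -0.256, 0.0], [-0.256, 0.967, 0.0], [-0.0, 0.0, -1.0]]
force: [-0.6, -3.3, 2.3]
gripper_width: 0.0105
```

Run:
```python
from h import *
go((.523,-.0494,.066),176.77+18);st()
```

```text
clk 6.75 pos [ 0.5229 -0.0496  0.0661] yaw -165.18 shift [-0.1  0.1  0.1] turn 0.05 q6 -0.508
clk 6.75 pos [ 0.5229 -0.0496  0.0661] yaw -165.18 F [-0.63 -3.31  2.34] T [-0.761 -0.021 -0.017] w 0.0105 q [-0.25   0.371 -0.365  0.835  0.    -0.508]
```

drive_tool --increments '[0,0,0,0,0,0,0,0,0,0,0,0,0,0,0,0,0,0,0,0,0,0,0,0,0,0,0,0,0,0,0,0]'

```text
clock: 7.55
ee_pos: [0.523, -0.0496, 0.0661]
ee_rot: [[-0.967, -0.256, 0.0], [-0.256, 0.967, 0.0], [-0.0, 0.0, -1.0]]
force: [0.0, -3.6, 2.3]
gripper_width: 0.0109
```

Run:
```python
from h import *
st()
cv2.imwrite("pics/s3.png",cv2.resize(snapshot("scene")[140:200,185:255],(700,600),interpolation=cv2.INTER_CUBIC))
```

```text
clk 7.55 pos [ 0.523  -0.0496  0.0661] yaw -165.18 F [ 0.03 -3.57  2.34] T [-0.704  0.005 -0.028] w 0.0109 q [-0.25   0.371 -0.365  0.835  0.    -0.508]
```

View pics/s3.png

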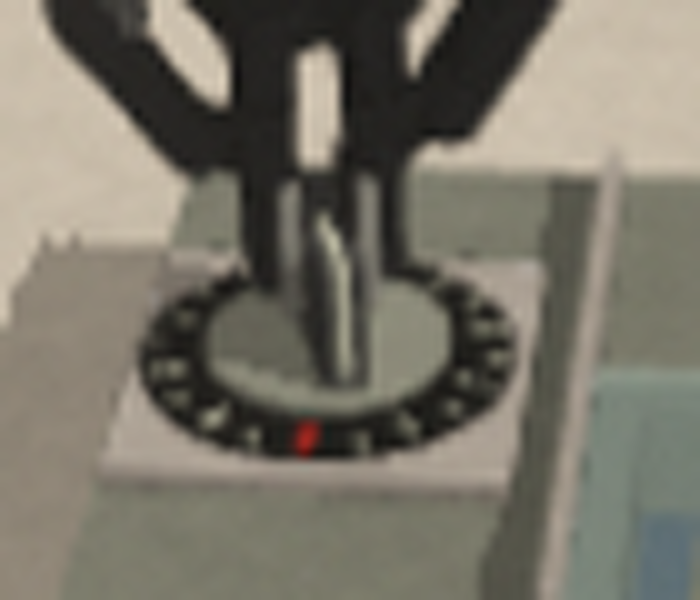

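The pointer foot is at (345,380), in line with the tick left of zero, so it reads 95. Now right, quick up to about 0.45 rad and slow from there.

drive_tool --increments '[0,0,0,1,0,0,0,3.5,0,0,0,7,0,0,0,10.5,0,0,0,14,0,0,0,17.5,0,0,0,21,0,0,0,24.5,0,0,0,28,0,0,0,31]'

```text
clock: 8.6
ee_pos: [0.523, -0.0494, 0.0662]
ee_rot: [[-0.96, 0.282, 0.0], [0.282, 0.96, 0.001], [0.0, 0.001, -1.0]]
force: [-0.5, -1.7, 2.4]
gripper_width: 0.0109
```

drive_tool --increments '[0,0,0,2,0,0,0,4,0,0,0,6,0,0,0,8,0,0,0,10,0,0,0,11.5,0,0,0,12,0,0,0,12]'

```text
clock: 9.4
ee_pos: [0.523, -0.0494, 0.0662]
ee_rot: [[-0.88, 0.475, 0.0], [0.475, 0.88, 0.001], [0.0, 0.001, -1.0]]
force: [0.8, -2.5, 2.0]
gripper_width: 0.0107
```

```bash
cat >> h.py <<'E'
def dial():
    T=[]
    s=read_state(); R=np.array(s['ee_rot']); yaw=np.degrees(np.arctan2(R[1,0],R[0,0]))
    a=(176.77-yaw+180)%360-180
    print('clk',round(s['clock'],2),'dial deg',round(a,2),'rad',round(np.radians(a),4),'Tz',round(s['ft_torque'][2],3),'tau6',round(s['joint_torque'][5],3),'F',np.round(s['force'],1))
E
python3 -c "
from h import *
dial()"
```

```text
clk 9.4 dial deg 25.13 rad 0.4386 Tz 0.016 tau6 0.207 F [ 0.8 -2.5  2. ]
```

drive_tool --increments '[0,0,0,0.7,0,0,0,1.4,0,0,0,2.1,0,0,0,2.8,0,0,0,3.5,0,0,0,4.2,0,0,0,4.9,0,0,0,5.6,0,0,0,6.3,0,0,0,7]'

```text
clock: 10.4
ee_pos: [0.523, -0.0493, 0.0661]
ee_rot: [[-0.815, 0.579, 0.0], [0.579, 0.815, 0.001], [0.0, 0.001, -1.0]]
force: [0.5, -1.8, 2.8]
gripper_width: 0.0105
```

```bash
python3 -c "
from h import *
dial()"
```

```text
clk 10.4 dial deg 32.18 rad 0.5617 Tz 0.131 tau6 -0.158 F [ 0.5 -1.8  2.8]
```

drive_tool --increments '[0,0,0,0.5,0,0,0,1,0,0,0,1.5,0,0,0,1.5]'

```text
clock: 10.8
ee_pos: [0.523, -0.0493, 0.0661]
ee_rot: [[-0.799, 0.601, 0.0], [0.601, 0.799, 0.001], [0.0, 0.001, -1.0]]
force: [1.2, -0.7, 2.0]
gripper_width: 0.0105
```

```bash
python3 -c "
from h import *
dial()"
```

```text
clk 10.8 dial deg 33.71 rad 0.5884 Tz -0.034 tau6 0.16 F [ 1.2 -0.7  2. ]
```

```bash
cat >> h.py <<'E'
def feel(n=4):
    a=[];t=[]
    for i in range(n):
        if i: snapshot("top")
        s=read_state(); a.append(s['ft_torque'][2]); t.append(s['joint_torque'][5])
    dial(); print('mean Tz',np.mean(a).round(3),np.round(a,3),'mean tau6',np.mean(t).round(3),np.round(t,3))
E
python3 -c "
from h import *
feel(5)"
```

```text
clk 11.0 dial deg 33.68 rad 0.5879 Tz 0.013 tau6 -0.003 F [ 0.7 -2.4  2.1]
mean Tz 0.002 [-0.034  0.019 -0.007  0.018  0.013] mean tau6 0.051 [ 0.16   0.072  0.023  0.004 -0.003]
```

drive_tool --increments '[0,0,0,0.7,0,0,0,1.5,0,0,0,1.5]'

```text
clock: 11.3
ee_pos: [0.523, -0.0493, 0.0662]
ee_rot: [[-0.783, 0.622, 0.0], [0.622, 0.783, 0.001], [0.0, 0.001, -1.0]]
force: [1.0, -2.1, 1.6]
gripper_width: 0.0105
```

```bash
python3 -c "
from h import *
feel(5)"
```

```text
clk 11.5 dial deg 35.18 rad 0.614 Tz -0.068 tau6 0.012 F [ 0.8 -1.8  1.8]
mean Tz 0.003 [ 0.055 -0.005 -0.009  0.044 -0.068] mean tau6 0.096 [0.254 0.134 0.057 0.024 0.012]
```

drive_tool --increments '[0,0,0,0.7,0,0,0,1.5,0,0,0,1.5]'

```text
clock: 11.8
ee_pos: [0.523, -0.0493, 0.0661]
ee_rot: [[-0.767, 0.642, 0.0], [0.642, 0.767, 0.001], [0.0, 0.001, -1.0]]
force: [0.7, -2.4, 2.2]
gripper_width: 0.0107
```

```bash
python3 -c "
from h import *
feel(4)"
```

```text
clk 11.95 dial deg 36.67 rad 0.6401 Tz 0.025 tau6 0.03 F [ 0.9 -2.1  2.7]
mean Tz -0.019 [-0.035 -0.02  -0.046  0.025] mean tau6 0.123 [0.26  0.14  0.062 0.03 ]
```

drive_tool --increments '[0,0,0,0.7,0,0,0,1.5,0,0,0,1.5]'

```text
clock: 12.25
ee_pos: [0.523, -0.0493, 0.0661]
ee_rot: [[-0.75, 0.662, 0.0], [0.662, 0.75, 0.001], [0.0, 0.001, -1.0]]
force: [0.7, -1.7, 1.6]
gripper_width: 0.0104
```

```bash
python3 -c "
from h import *
feel(4)"
```

```text
clk 12.4 dial deg 38.17 rad 0.6662 Tz 0.007 tau6 0.031 F [ 1.2 -2.3  2.6]
mean Tz 0.011 [-0.005  0.009  0.033  0.007] mean tau6 0.124 [0.261 0.141 0.063 0.031]
```

drive_tool --increments '[0,0,0,0.7,0,0,0,1.5,0,0,0,1.5]'

```text
clock: 12.7
ee_pos: [0.523, -0.0493, 0.0661]
ee_rot: [[-0.732, 0.681, 0.0], [0.681, 0.732, 0.001], [0.0, 0.001, -1.0]]
force: [1.1, -2.9, 2.1]
gripper_width: 0.0109
```

```bash
python3 -c "
from h import *
feel(4)"
```

```text
clk 12.85 dial deg 39.67 rad 0.6923 Tz -0.004 tau6 0.029 F [ 1.  -0.9  1.4]
mean Tz 0.013 [ 0.009  0.035  0.012 -0.004] mean tau6 0.122 [0.259 0.139 0.061 0.029]
```

drive_tool --increments '[0,0,0,0.7,0,0,0,1.5,0,0,0,1.5]'

```text
clock: 13.15
ee_pos: [0.523, -0.0493, 0.0661]
ee_rot: [[-0.714, 0.7, 0.0], [0.7, 0.714, 0.001], [0.0, 0.001, -1.0]]
force: [0.4, -2.5, 1.3]
gripper_width: 0.0109
```

```bash
python3 -c "
from h import *
feel(4)"
```

```text
clk 13.3 dial deg 41.16 rad 0.7184 Tz 0.018 tau6 0.04 F [ 0.2 -1.2  1.2]
mean Tz 0.034 [0.019 0.026 0.073 0.018] mean tau6 0.134 [0.271 0.15  0.073 0.04 ]
```

drive_tool --increments '[0,0,0,0.7,0,0,0,1.5,0,0,0,1.5]'

```text
clock: 13.6
ee_pos: [0.523, -0.0493, 0.0661]
ee_rot: [[-0.695, 0.719, 0.0], [0.719, 0.695, 0.001], [0.0, 0.001, -1.0]]
force: [1.6, -2.5, 1.2]
gripper_width: 0.0109
```

```bash
python3 -c "
from h import *
feel(4)"
```

```text
clk 13.75 dial deg 42.66 rad 0.7446 Tz -0.058 tau6 0.008 F [ 2.1 -1.   1.4]
mean Tz -0.004 [-0.009  0.008  0.044 -0.058] mean tau6 0.101 [0.238 0.116 0.04  0.008]
```

drive_tool --increments '[0,0,0,0.7,0,0,0,1.5,0,0,0,1.5]'

```text
clock: 14.05
ee_pos: [0.523, -0.0493, 0.0661]
ee_rot: [[-0.676, 0.737, 0.0], [0.737, 0.676, 0.001], [0.001, 0.001, -1.0]]
force: [0.4, -1.9, 1.7]
gripper_width: 0.0107
```

```bash
python3 -c "
from h import *
feel(4)"
```

```text
clk 14.2 dial deg 44.16 rad 0.7708 Tz -0.001 tau6 0.015 F [ 1.5 -1.7  2. ]
mean Tz 0.005 [-0.01   0.009  0.02  -0.001] mean tau6 0.108 [0.245 0.125 0.047 0.015]
```

drive_tool --increments '[0,0,0,0.7,0,0,0,1.5,0,0,0,1.5]'

```text
clock: 14.5
ee_pos: [0.523, -0.0493, 0.0661]
ee_rot: [[-0.657, 0.754, 0.0], [0.754, 0.657, 0.001], [0.001, 0.001, -1.0]]
force: [1.4, -1.8, 1.4]
gripper_width: 0.0107
```

```bash
python3 -c "
from h import *
feel(4)"
```

```text
clk 14.65 dial deg 45.66 rad 0.7969 Tz -0.043 tau6 -0.006 F [ 1.4 -2.4  2.5]
mean Tz -0.029 [ 0.004 -0.023 -0.055 -0.043] mean tau6 0.087 [ 0.223  0.103  0.026 -0.006]
```

drive_tool --increments '[0,0,0,0.7,0,0,0,1.5,0,0,0,1.5]'

```text
clock: 14.95
ee_pos: [0.5231, -0.0493, 0.0661]
ee_rot: [[-0.637, 0.771, 0.0], [0.771, 0.637, 0.001], [0.0, 0.001, -1.0]]
force: [2.4, -1.6, 2.0]
gripper_width: 0.0106
```

```bash
python3 -c "
from h import *
feel(4)"
```

```text
clk 15.1 dial deg 47.15 rad 0.8229 Tz 0.036 tau6 -0.003 F [ 0.8 -1.6  1.4]
mean Tz -0.001 [-0.026  0.026 -0.039  0.036] mean tau6 0.09 [ 0.227  0.108  0.029 -0.003]
```

drive_tool --increments '[0,0,0,0.7,0,0,0,1.5,0,0,0,1.5]'

```text
clock: 15.4
ee_pos: [0.5231, -0.0493, 0.0661]
ee_rot: [[-0.617, 0.787, 0.0], [0.787, 0.617, 0.001], [0.001, 0.001, -1.0]]
force: [0.5, -1.7, 1.9]
gripper_width: 0.0108
```

```bash
python3 -c "
from h import *
feel(4)"
```

```text
clk 15.55 dial deg 48.65 rad 0.8491 Tz -0.064 tau6 -0.03 F [ 2.2 -1.7  1.1]
mean Tz -0.052 [-0.034 -0.071 -0.04  -0.064] mean tau6 0.062 [ 0.2    0.078  0.002 -0.03 ]
```

drive_tool --increments '[0,0,0,0.6,0,0,0,1.2,0,0,0,1.2]'

```text
clock: 15.85
ee_pos: [0.5231, -0.0493, 0.0661]
ee_rot: [[-0.6, 0.8, 0.0], [0.8, 0.6, 0.001], [0.001, 0.001, -1.0]]
force: [1.6, -1.4, 0.9]
gripper_width: 0.0107
```

```bash
python3 -c "
from h import *
feel(4)"
```

```text
clk 16.0 dial deg 49.85 rad 0.8701 Tz -0.041 tau6 -0.046 F [ 2.1 -1.2  1.5]
mean Tz -0.05 [-0.045 -0.081 -0.034 -0.041] mean tau6 0.024 [ 0.129  0.035 -0.022 -0.046]
```

drive_tool --increments '[0,0,0,0.6,0,0,0,1.2,0,0,0,1.2]'

```text
clock: 16.3
ee_pos: [0.5231, -0.0493, 0.0661]
ee_rot: [[-0.583, 0.812, 0.0], [0.812, 0.583, 0.001], [0.001, 0.001, -1.0]]
force: [0.8, -0.4, 1.3]
gripper_width: 0.0112
```

```bash
python3 -c "
from h import *
feel(4)"
```

```text
clk 16.45 dial deg 51.05 rad 0.891 Tz -0.122 tau6 -0.088 F [ 0.6 -1.5  1.8]
mean Tz -0.116 [-0.141 -0.103 -0.097 -0.122] mean tau6 -0.017 [ 0.092 -0.008 -0.065 -0.088]
```

Run:
```python
from h import *
st()
cv2.imwrite("pics/s4.png",cv2.resize(snapshot("scene")[140:200,185:255],(700,600),interpolation=cv2.INTER_CUBIC))
st()
```

```text
clk 16.45 pos [ 0.5231 -0.0493  0.0661] yaw 125.72 F [ 0.57 -1.51  1.8 ] T [-0.286 -0.353 -0.122] w 0.0105 q [-0.25   0.371 -0.365  0.835  0.001  0.698]
clk 16.5 pos [ 0.5231 -0.0493  0.0661] yaw 125.72 F [ 2.17 -1.11  1.25] T [-0.293 -0.32  -0.081] w 0.011 q [-0.25   0.371 -0.365  0.835  0.001  0.698]
```

View pics/s4.png

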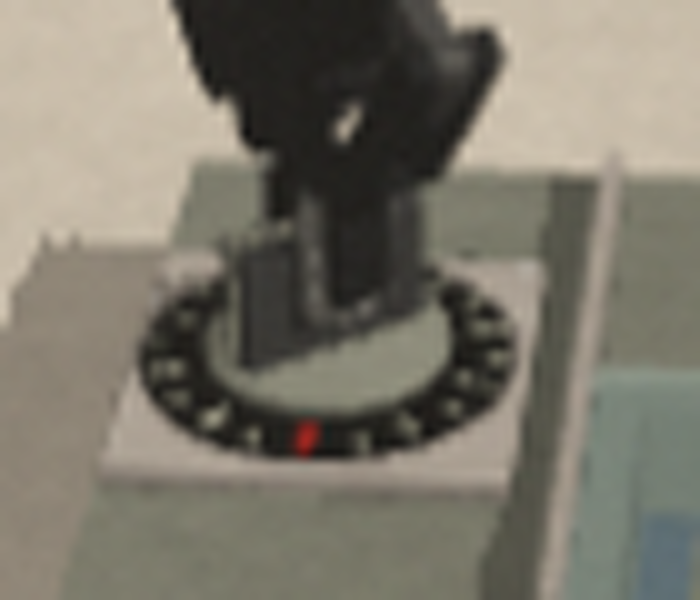

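The bar has followed the hand to about 51°, between 10 and 15. The torque is shifting, so I'll take one small confirming step.

drive_tool --increments '[0,0,0,0.4,0,0,0,0.7,0,0,0,0.7]'

```text
clock: 16.8
ee_pos: [0.5231, -0.0493, 0.0661]
ee_rot: [[-0.574, 0.819, 0.0], [0.819, 0.574, 0.001], [0.001, 0.001, -1.0]]
force: [1.1, -2.0, 1.2]
gripper_width: 0.011
```

```bash
python3 -c "
from h import *
feel(5)"
```

```text
clk 17.0 dial deg 51.75 rad 0.9033 Tz -0.043 tau6 -0.118 F [ 1.3 -1.4  0.3]
mean Tz -0.072 [-0.056 -0.057 -0.083 -0.12  -0.043] mean tau6 -0.083 [-0.008 -0.071 -0.104 -0.114 -0.118]
```

drive_tool --increments '[0,0,0,0.5,0,0,0,1,0,0,0,1]'

```text
clock: 17.3
ee_pos: [0.5231, -0.0493, 0.0661]
ee_rot: [[-0.559, 0.829, 0.0], [0.829, 0.559, 0.001], [0.001, 0.001, -1.0]]
force: [1.1, -1.2, 1.0]
gripper_width: 0.011
```

```bash
python3 -c "
from h import *
feel(5)"
```

```text
clk 17.5 dial deg 52.75 rad 0.9206 Tz -0.028 tau6 -0.047 F [ 1.1 -1.9  1.4]
mean Tz -0.058 [-0.04  -0.07  -0.08  -0.074 -0.028] mean tau6 0.006 [ 0.107  0.03  -0.019 -0.039 -0.047]
```

drive_tool --increments '[0,0,0,0.6,0,0,0,1.2,0,0,0,1.2]'

```text
clock: 17.8
ee_pos: [0.5231, -0.0493, 0.0661]
ee_rot: [[-0.542, 0.841, 0.0], [0.841, 0.542, 0.001], [0.001, 0.001, -1.0]]
force: [0.6, -1.5, 0.9]
gripper_width: 0.011
```

```bash
python3 -c "
from h import *
feel(4)"
```

```text
clk 17.95 dial deg 53.94 rad 0.9415 Tz -0.085 tau6 -0.016 F [ 1.3 -0.7  1.5]
mean Tz -0.044 [-0.029 -0.066  0.003 -0.085] mean tau6 0.053 [ 0.155  0.066  0.008 -0.016]
```

drive_tool --increments '[0,0,0,0.6,0,0,0,1.2,0,0,0,1.2]'

```text
clock: 18.25
ee_pos: [0.5231, -0.0493, 0.0661]
ee_rot: [[-0.524, 0.852, 0.0], [0.852, 0.524, 0.001], [0.001, 0.001, -1.0]]
force: [2.1, -1.4, 1.5]
gripper_width: 0.0106
```

```bash
python3 -c "
from h import *
feel(4)"
```

```text
clk 18.4 dial deg 55.14 rad 0.9624 Tz -0.066 tau6 -0.016 F [ 1.7 -1.5  1.3]
mean Tz -0.021 [-0.053  0.024  0.01  -0.066] mean tau6 0.053 [ 0.155  0.066  0.009 -0.016]
```

drive_tool --increments '[0,0,0,0.6,0,0,0,1.2,0,0,0,1.2]'

```text
clock: 18.7
ee_pos: [0.5231, -0.0493, 0.0661]
ee_rot: [[-0.506, 0.863, 0.0], [0.863, 0.506, 0.001], [0.001, 0.001, -1.0]]
force: [1.8, -0.5, 1.4]
gripper_width: 0.0106
```

```bash
python3 -c "
from h import *
feel(4)"
```

```text
clk 18.85 dial deg 56.34 rad 0.9833 Tz -0.027 tau6 -0.016 F [ 1.1 -1.4  0.9]
mean Tz -0.032 [-0.039 -0.018 -0.043 -0.027] mean tau6 0.054 [ 0.155  0.066  0.009 -0.016]
```

drive_tool --increments '[0,0,0,0.6,0,0,0,1.2,0,0,0,1.2]'

```text
clock: 19.15
ee_pos: [0.5231, -0.0493, 0.0662]
ee_rot: [[-0.488, 0.873, 0.0], [0.873, 0.488, 0.001], [0.001, 0.001, -1.0]]
force: [2.0, 0.2, 1.4]
gripper_width: 0.0105
```

```bash
python3 -c "
from h import *
feel(4)"
```

```text
clk 19.3 dial deg 57.54 rad 1.0042 Tz -0.056 tau6 -0.016 F [ 1.8 -1.3  0.5]
mean Tz -0.038 [-0.022 -0.075 -0.001 -0.056] mean tau6 0.055 [ 0.158  0.067  0.009 -0.016]
```

drive_tool --increments '[0,0,0,0.6,0,0,0,1.2,0,0,0,1.2]'

```text
clock: 19.6
ee_pos: [0.5231, -0.0493, 0.0662]
ee_rot: [[-0.47, 0.883, 0.0], [0.883, 0.47, 0.001], [0.001, 0.001, -1.0]]
force: [2.3, -0.8, 2.1]
gripper_width: 0.011
```

```bash
python3 -c "
from h import *
feel(4)"
```

```text
clk 19.75 dial deg 58.73 rad 1.025 Tz 0.066 tau6 0.067 F [ 1.8 -0.4  1.7]
mean Tz 0.038 [ 0.081 -0.006  0.009  0.066] mean tau6 0.138 [0.245 0.15  0.092 0.067]
```

drive_tool --increments '[0,0,0,0.3,0,0,0,0.6,0,0,0,0.6]'

```text
clock: 20.05
ee_pos: [0.5231, -0.0493, 0.0661]
ee_rot: [[-0.461, 0.888, 0.0], [0.888, 0.461, 0.001], [0.001, 0.001, -1.0]]
force: [1.8, -1.2, 2.1]
gripper_width: 0.0106
```

```bash
python3 -c "
from h import *
feel(5)"
```

```text
clk 20.25 dial deg 59.33 rad 1.0355 Tz 0.102 tau6 0.107 F [ 2.3 -1.5  1.8]
mean Tz 0.1 [0.121 0.116 0.062 0.098 0.102] mean tau6 0.137 [0.197 0.149 0.122 0.111 0.107]
```

The torque now climbs about 6 N m/rad, so this is the wall. It starts near 58° (1.01 rad), and I've put only about 0.14 N m on it. I'm stopping here and letting go.

drive_tool --increments '[0,0,0,0,0,0,0,0,0,0,0,0,0,0,0,0,0,0,0,0]' --claw 0.2

```text
clock: 20.75
ee_pos: [0.5231, -0.0492, 0.0661]
ee_rot: [[-0.461, 0.887, 0.0], [0.887, 0.461, 0.001], [0.001, 0.001, -1.0]]
force: [0.3, -0.8, 0.3]
gripper_width: 0.0343
```

drive_tool --increments '[0,0,-6,0,0,0,-20,0,0,0,-36,0,0,0,-52,0,0,0,-66,0,0,0,-78,0,0,0,-84,0]'

```text
clock: 21.45
ee_pos: [0.5234, -0.0494, 0.1515]
ee_rot: [[-0.461, 0.887, 0.002], [0.887, 0.461, 0.001], [-0.0, 0.002, -1.0]]
force: [-0.2, -0.8, -0.4]
gripper_width: 0.0341
```

Run:
```python
from h import *
st(); go((.582,.081,.15),176.8); go((.582,.081,.15),-93.2)
cv2.imwrite("pics/s5.png",cv2.resize(snapshot("scene")[140:200,185:305],(800,400),interpolation=cv2.INTER_CUBIC))
```

```text
clk 21.45 pos [ 0.5234 -0.0494  0.1515] yaw 117.44 F [-0.23 -0.8  -0.38] T [0.002 0.066 0.046] w 0.0341 q [-2.500e-01  3.010e-01 -2.160e-01  1.052e+00  1.000e-03  8.420e-01]
clk 21.45 pos [ 0.5234 -0.0494  0.1515] yaw 117.44 shift [ 88.7 112.1   1.7] turn -59.36 q6 0.842
clk 21.45 pos [ 0.5234 -0.0494  0.1515] yaw 117.44 shift [ 88.7 112.1   1.7] turn -149.36 q6 0.842
```

View pics/s5.png

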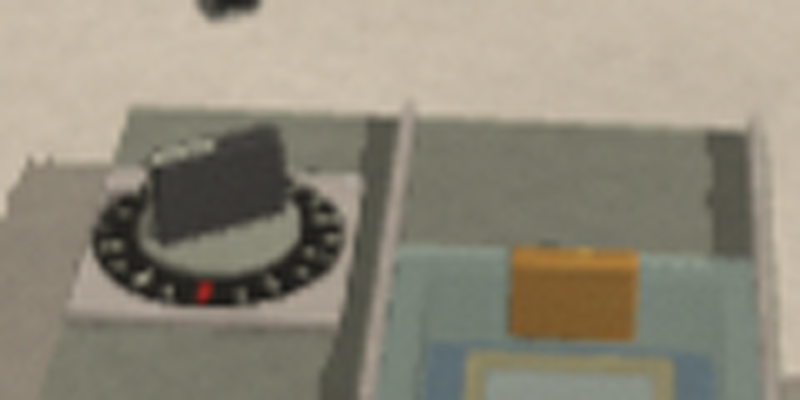

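The dial stays put between 15 and 20, with the bar's white end at zoomed (160,240). Next is the cover handle.

drive_tool --increments '[8,10,0,3,22,28,0,8,40,50,0,14,56,70,0,20,70,88,0,25,80,102,0,29,86,109,1,30.6,88.7,112,1,30.6,88.7,112,1,30.6]'

```text
clock: 22.4
ee_pos: [0.5819, 0.0811, 0.1506]
ee_rot: [[0.054, 0.999, 0.002], [0.999, -0.054, 0.001], [0.001, 0.001, -1.0]]
force: [-0.5, -0.3, 0.2]
gripper_width: 0.0342
```

Run:
```python
from h import *
go((.5817,.0808,.058),86.8); st()
```

```text
clk 22.4 pos [0.5819 0.0811 0.1506] yaw 86.93 shift [-0.4 -0.3 92.6] turn 0.13 q6 1.624
clk 22.4 pos [0.5819 0.0811 0.1506] yaw 86.93 F [-0.52 -0.34  0.16] T [-0.005  0.007  0.016] w 0.0342 q [-0.000e+00  4.020e-01 -5.900e-02  1.108e+00  1.000e-03  1.624e+00]
```

drive_tool --increments '[0,0,8,0,0,0,24,0,0,0,42,0,0,0,58,0,0,0,70,0,0,0,78,0,0,0,83,0,0,0,86,0,0,0,88,0,0,0,88,0]'

```text
clock: 23.4
ee_pos: [0.5822, 0.0811, 0.0627]
ee_rot: [[0.054, 0.999, 0.002], [0.999, -0.054, 0.001], [0.001, 0.002, -1.0]]
force: [0.3, 0.5, 0.3]
gripper_width: 0.0341
```

Run:
```python
from h import *
st()
cv2.imwrite("pics/s6.png",cv2.resize(snapshot("scene")[130:210,185:305],(780,520),interpolation=cv2.INTER_CUBIC))
```

```text
clk 23.4 pos [0.5822 0.0811 0.0627] yaw 86.93 F [0.27 0.49 0.29] T [ 0.009 -0.018 -0.006] w 0.0341 q [-0.000e+00  4.660e-01 -2.100e-01  8.930e-01  1.000e-03  1.624e+00]
```

View pics/s6.png

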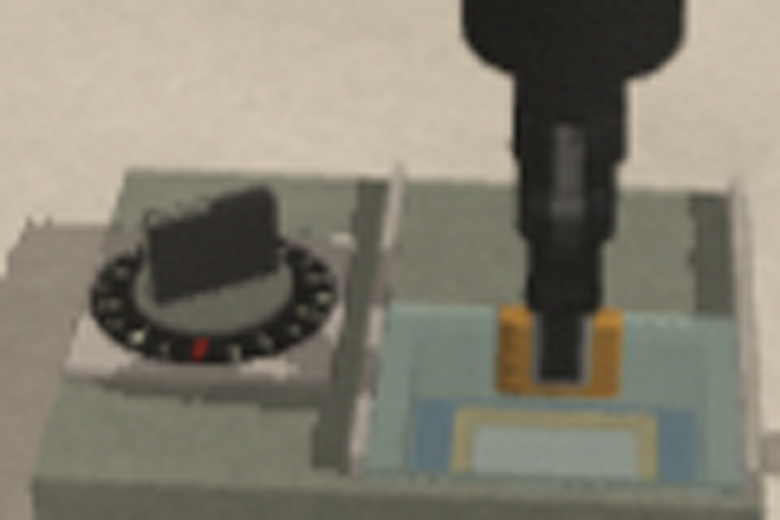

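The near finger stands in front of the brass bar, centred at zoomed (560,370), with its tip just above the cover. Closing now.

drive_tool --increments '[0,0,1,0,0,0,1,0,0,0,1,0,0,0,1,0,0,0,1,0]' --claw 1

```text
clock: 23.95
ee_pos: [0.5816, 0.0813, 0.0623]
ee_rot: [[0.054, 0.999, 0.001], [0.999, -0.054, 0.001], [0.001, 0.001, -1.0]]
force: [-5.8, 0.2, 6.7]
gripper_width: 0.0104
```

Run:
```python
from h import *
st()
```

```text
clk 23.95 pos [0.5816 0.0813 0.0623] yaw 86.93 F [-5.76  0.22  6.72] T [ 0.058  1.225 -0.152] w 0.0104 q [-0.000e+00  4.660e-01 -2.110e-01  8.930e-01  1.000e-03  1.624e+00]
```

drive_tool --increments '[0,-1,0,0,0,-2,0,0,0,-3,0,0,0,-3,0,0]'

```text
clock: 24.35
ee_pos: [0.5786, 0.0814, 0.0623]
ee_rot: [[0.054, 0.999, 0.001], [0.999, -0.054, 0.001], [0.001, 0.001, -1.0]]
force: [0.4, -0.2, -0.5]
gripper_width: 0.0108
```

drive_tool --increments '[0,-1,0,0,0,-2,0,0,0,-3,0,0,0,-3,0,0]'

```text
clock: 24.75
ee_pos: [0.5754, 0.0816, 0.0623]
ee_rot: [[0.054, 0.999, 0.001], [0.999, -0.054, 0.001], [0.001, 0.001, -1.0]]
force: [-0.6, 0.5, -1.0]
gripper_width: 0.0102
```

The cover is free, so I'll slide it on.

drive_tool --increments '[0,-3,0,0,0,-9,0,0,0,-17,0,0,0,-25,0,0,0,-33,0,0,0,-41,0,0,0,-49,0,0,0,-57,0,0,0,-63,0,0,0,-66,0,0]'

```text
clock: 25.75
ee_pos: [0.5085, 0.0856, 0.0623]
ee_rot: [[0.053, 0.999, 0.001], [0.999, -0.053, 0.002], [0.002, 0.001, -1.0]]
force: [0.9, 5.9, -2.4]
gripper_width: 0.0103
```

drive_tool --increments '[0,-2,0,0,0,-6,0,0,0,-10,0,0,0,-14,0,0,0,-17,0,0,0,-18,0,0,0,-18,0,0]'

```text
clock: 26.45
ee_pos: [0.4899, 0.0868, 0.0623]
ee_rot: [[0.053, 0.999, 0.001], [0.999, -0.053, 0.002], [0.002, 0.0, -1.0]]
force: [-0.2, 6.0, -0.2]
gripper_width: 0.0106
```

Run:
```python
from h import *
st()
s=read_state(); print(np.linalg.norm(np.array(s['ee_pos'])[:2]-[.5816,.0813]))
```

```text
clk 26.45 pos [0.4899 0.0868 0.0623] yaw 86.95 F [-0.23  6.05 -0.21] T [ 1.095 -0.006 -0.252] w 0.0106 q [ 0.01   0.334 -0.439  0.797  0.002  1.634]
0.0918582993048951
```

drive_tool --increments '[0.3,-0.7,0,0,0.6,-1.4,0,0,0.8,-2.1,0,0,0.8,-2.8,0,0,0.8,-2.8,0,0]'

```text
clock: 26.95
ee_pos: [0.4869, 0.0871, 0.0623]
ee_rot: [[0.054, 0.999, 0.0], [0.999, -0.054, 0.001], [0.001, 0.0, -1.0]]
force: [0.8, -4.6, 0.2]
gripper_width: 0.0102
```

drive_tool --increments '[0,-0.5,0,0,0,-0.9,0,0,0,-0.9,0,0]'

```text
clock: 27.25
ee_pos: [0.4866, 0.0871, 0.0623]
ee_rot: [[0.054, 0.999, 0.001], [0.999, -0.054, 0.001], [0.001, 0.001, -1.0]]
force: [4.8, -2.1, -4.0]
gripper_width: 0.0108
```

Run:
```python
from h import *
st()
s=read_state(); print(np.linalg.norm(np.array(s['ee_pos'])[:2]-[.5816,.0813]))
```

```text
clk 27.25 pos [0.4866 0.0871 0.0623] yaw 86.92 F [ 4.76 -2.13 -3.99] T [-0.265 -1.054 -0.17 ] w 0.0108 q [ 1.200e-02  3.290e-01 -4.480e-01  7.930e-01  1.000e-03  1.636e+00]
0.0952137513083307
```

drive_tool --increments '[0,-0.5,0,0,0,-0.8,0,0,0,-0.8,0,0]'

```text
clock: 27.55
ee_pos: [0.4865, 0.0871, 0.0624]
ee_rot: [[0.054, 0.999, 0.003], [0.999, -0.054, 0.0], [0.001, 0.003, -1.0]]
force: [6.8, -1.3, -6.8]
gripper_width: 0.0107
```

The force rises and the cover doesn't move, so it's on its end stop. Releasing and retreating.

drive_tool --increments '[0,0,0,0,0,0,0,0,0,0,0,0,0,0,0,0,0,0,0,0]' --claw 0.2

```text
clock: 28.05
ee_pos: [0.4864, 0.0871, 0.0624]
ee_rot: [[0.054, 0.999, 0.003], [0.999, -0.054, 0.001], [0.001, 0.003, -1.0]]
force: [-0.4, 0.6, -0.9]
gripper_width: 0.0341
```

drive_tool --increments '[0,0,-4,0,0,0,-16,0,0,0,-34,0,0,0,-56,0,0,0,-78,0,0,0,-100,0,0,0,-118,0,0,0,-130,0,0,0,-134,0]'

```text
clock: 28.95
ee_pos: [0.4865, 0.0871, 0.1977]
ee_rot: [[0.054, 0.999, 0.004], [0.999, -0.054, 0.001], [0.001, 0.004, -1.0]]
force: [0.6, 1.0, -0.9]
gripper_width: 0.0343
```

Run:
```python
from h import *
st()
cv2.imwrite("pics/s7.png",cv2.resize(snapshot("scene")[130:270,130:390],(780,420),interpolation=cv2.INTER_CUBIC))
```

```text
clk 28.95 pos [0.4865 0.0871 0.1977] yaw 86.92 F [ 0.62  1.   -0.89] T [ 0.039 -0.022  0.01 ] w 0.0343 q [ 0.012  0.221 -0.199  1.146  0.     1.636]
```

View pics/s7.png

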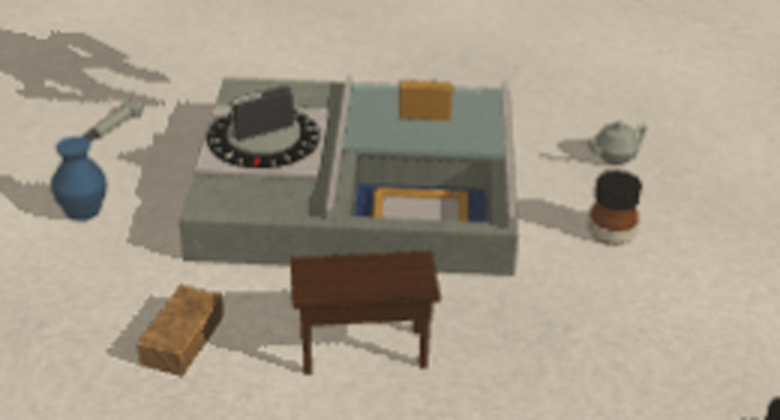

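The cover is fully back, with its handle at zoomed (425,100) and the well open. The dial still sits between 15 and 20, and every bystander is where it was.

Run:
```python
from h import *
im=snapshot("scene"); h=cv2.cvtColor(im[145:190,255:292],cv2.COLOR_BGR2HSV); m=cv2.inRange(h,(10,140,80),(25,255,255))
x,y,w,hh=cv2.boundingRect(m); p=(255+x+w/2-.5,145+y+1.0); print(p,onz("scene",p,.078))
a=cv2.imread("pics/scene0.png"); d=cv2.absdiff(a,im).max(2)
for n,b in dict(vase=(142,170,168,205),pin=(158,160,180,177),desk=(225,212,280,255),block=(174,225,206,255),tea=(325,168,348,187),jar=(325,186,346,213)).items(): print(n,np.percentile(d[b[1]:b[3],b[0]:b[2]],99))
print(close_job())
```

```text
(271.5, 159.0) [0.49250201 0.08504203 0.078     ]
vase 4.0
pin 55.0
desk 4.0
block 4.409999999999968
tea 4.0
jar 4.0
the job is handed in; nothing more can be done
None
```

The display case is unlocked and the cover is fully open; I handed the job in at about 29 s of the 72 s.

**Dial:** I turned it right to 5, left to 95 with about a second's stop on each, then slowly right in small steps. The stiffening began near 1.01 rad, about number 16. I stopped at about 1.035 rad, where the torque was climbing at about 6 N m/rad. The load there was 0.10 N m as read, about 0.14 N m above the free-turning level, against the 0.4 N m limit. Then I let go, and the dial stayed there.

**Cover:** It slid with about 1 N along its travel to 95 mm. There the force rose to about 7 N with no further movement, so it was on its end stop. I then released it and raised the gripper clear.

**Final checks:**
- **Open cover:** The last picture shows the well open and the cover back.
- **Handle position:** One rough camera ray put the handle about 6 mm short of where the gripper had it, which is within that estimate's error. I trusted the end-stop contact instead.
- **Bystanders:** Five of the six look unchanged from the first picture. The pin vise area did differ in brightness. By eye the vise is in the same place, and the arm's shadow falls next to it, which is probably the cause.
- **Torque dip:** Near 51° the twist torque read briefly negative, about −0.1 N m. I couldn't explain it, and it went away as I turned further.

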